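# Pack the finished display modules

### The arm

A 6-joint arm with a two-finger parallel gripper is mounted at the origin on the work surface. World frame = base frame: x ahead of the robot, y to its left, z up, the work surface at z = 0. Lengths are in m, angles in rad, forces in N, time in s.
With the tool pointing down it reaches from about 0.275 to 0.975 m from the base axis. Payload 8.4 kg.
Tool frame: the origin (TCP) lies at the very end of the fingers, on their centre line; the grasp point (between the pads) lies robot.pinch_z behind it (robot.pinch_z is the distance from the TCP to the grasp point, in m); x points along the fingers, z is the direction in which the jaws open and shut, and the axes are right-handed (so a half turn about x gives the same grasp; the last joint's range is limited). The gripper opens to 92 mm and grips with 3 to 60 N. Pads are 20 mm wide; open, the fingers measure 128 mm over their backs; the gripper's body (75 mm by 189 mm) begins 69 mm behind the grasp point.
Start: joints at [1.204, 0.353, 1.633, -0, 1.155, -0.002], TCP at [0.223, 0.584, 0.215] pointing down, gripper open.
Joint ranges: [-2.63, 2.63], [-0.92, 2.1], [0.06, 2.66], [-1.3, 4.44], [0, 2.69], [-3.02, 3.02]. Speed limits (rad/s): [2.22, 2.22, 2.79, 3.14, 3.14, 3.14].

### API

Orientations are given as [roll, pitch, yaw] about the fixed x, y, z axes, in that order (R = Rz(yaw) Ry(pitch) Rx(roll)).
In Python, from workcell import robot gives the robot as it stands.
- The arm moves only by the shell command python3 -m creep 'ROWS' [FORCE]. ROWS is JSON, a list of rows, each a list of 3 entries, a list of its own where there are three numbers: the shift along the tool's x, y, z in cm, then the turn, a rotation vector about the tool's x, y, z in degrees, then the finger opening in cm, from 0 to 9.19. A call has 1 to 12 rows; each row shifts and turns the commanded pose from where the row before left it, along the tool's axes as they then stand; what a row does not reach is not made up. A row lasts 1/8 s, in which the tool goes at most 62.5 mm and 10.7 degrees, less where a joint would pass 70% of its speed; a pose out of reach is approached as far as the arm can. A call with a gripper value outside its range is refused whole. The fingers move at their own pace and stop on an object; FORCE is the grip in N (left out, the last holds). Time passes only in rows, so rows that do not move let the fingers close. It gives the time, the measured TCP pose, the force and the opening at its end, in the units of the state.
- robot.read_state(): the state, without advancing time (a new reading comes with each control period).
- robot.grab_frame(name): name is "side" or "top"; returns the picture (400x640x3 uint8, red, green, blue); there is no depth.
- robot.camera_params(name): a dict with "K" (3x3 intrinsics, pixels), "position" and "rotation" of the camera in the world. Camera axes: x right, y down, z forward; pixel columns grow to the right and rows downward; lengths in m; the calibration is good to about 2 mm. A picture is of the moment at which its call begins. camera_params takes no time and is no camera call.
- robot.sign_off(): hands the job in, once; it reports no verdict.
The state is a dict: "time_s": time; "joint_positions": joint angles; "qd": joint speeds; "effort": joint torques, N m; "eef_pos": TCP position; "tcp_rot": TCP orientation; "wrist_force": force on the tool from outside, world axes, zero at the start; "torque": the same for the moment, N m; "width": finger opening in m.
Only numpy, scipy, OpenCV 4.12 (cv2) and the standard library are available. Lean on these libraries where they do the work, as an engineer would, in place of code of your own. Each camera call takes 0.05 s, during which the arm holds its last target.

### The job

Pack the three finished display modules, the ones with a screen, into the white tray: each goes screen up, flat on the floor of the nest made for its length (long, medium or short), lying lengthways between the corner brackets. Set them down gently without dropping them, and leave the two bare boards without a screen where they lie.

Things in the scene. Friction and masses are not known exactly. Their poses are not given: they have to be found in the camera images.
- module_long_center (a point): Centre (half-way up, 11 mm above its underside) of the long finished display module, loose, lying flat, screen up: 100 mm long (x axis) by 46 mm wide (y) by 22 mm high (z up); a solid block with a white plastic back housing, a green circuit board and, on top, a dark screen with a white border (70 x 41 mm) set against one end. About 138 g, up to a third more or less. Starts somewhere in the row between the robot and the tray, long side roughly towards the tray.
- module_medium_center (a point): Centre (half-way up, 11 mm above its underside) of the medium finished display module, loose, lying flat, screen up: 80 mm long (x axis) by 46 mm wide (y) by 22 mm high (z up); a solid block with a white plastic back housing, a green circuit board and, on top, a dark screen with a white border (60 x 41 mm) set against one end. About 110 g, up to a third more or less. Starts somewhere in the row between the robot and the tray, long side roughly towards the tray.
- module_short_center (a point): Centre (half-way up, 11 mm above its underside) of the short finished display module, loose, lying flat, screen up: 60 mm long (x axis) by 46 mm wide (y) by 22 mm high (z up); a solid block with a white plastic back housing, a green circuit board and, on top, a dark screen with a white border (50 x 41 mm) set against one end. About 82 g, up to a third more or less. Starts somewhere in the row between the robot and the tray, long side roughly towards the tray.
- bare_long_center (a point): Centre (11 mm above its underside) of a bare board, a look-alike that does not belong in the tray: same housing and outline as the long module (100 mm long (x) by 46 mm wide (y), 22 mm high) but no screen, only small components and a white connector at each end. Loose, in the same row.
- bare_medium_center (a point): Centre (11 mm above its underside) of a bare board, a look-alike that does not belong in the tray: same housing and outline as the medium module (80 mm long (x) by 46 mm wide (y), 22 mm high) but no screen, only small components and a white connector at each end. Loose, in the same row.
- nest_long_floor (a point): Centre of the pocket floor (8 mm above the bench) of the long module's nest: a fixed black plate 128 (x, along the pocket) by 72 mm (y), z up, in the white tray. The pocket, pale grey, is 116 mm long by 62 wide inside four black corner brackets standing 8 mm above the floor; its long sides are open for 96 mm between brackets.
- nest_medium_floor (a point): Centre of the pocket floor (8 mm above the bench) of the medium module's nest: a fixed black plate 128 (x, along the pocket) by 72 mm (y), z up, in the white tray. The pocket, pale grey, is 96 mm long by 62 wide inside four black corner brackets standing 8 mm above the floor; its long sides are open for 76 mm between brackets.
- nest_short_floor (a point): Centre of the pocket floor (8 mm above the bench) of the short module's nest: a fixed black plate 128 (x, along the pocket) by 72 mm (y), z up, in the white tray. The pocket, pale grey, is 76 mm long by 62 wide inside four black corner brackets standing 8 mm above the floor; its long sides are open for 56 mm between brackets.
- tray: The fixed white packing tray, 142 mm along x by 266 mm across y, low rim 16 mm above the bench; origin under its centre on the bench, z up. It holds the three nests side by side 80 mm apart across y, pockets along x, in an order that changes.
Not all that is in view belongs to the job. What is shaped like the part that bears bare_medium_center but red or yellow is not meant.

How it is judged:
At the end, for the whole second after the job is handed in: Each module lies flat (0.1 rad), screen up, at rest in its own nest: centre within 13 mm of the pocket centre from above and 8 to 14 mm above its floor, long axis within 0.35 rad of the pocket's (either way round). Both bare boards flat, at rest, within 30 mm of their starts (horizontal distance between module_long_center and nest_long_floor below 0.013 m and z of module_long_center in the frame of nest_long_floor between 0.008 and 0.014 m and angle between each of module_long_center, module_medium_center, module_short_center, bare_long_center, bare_medium_center's own z axis and vertical below 0.1 rad and angle between the x axis of module_long_center and the x axis of nest_long_floor, either way round below 0.35 rad and linear speed of each of module_long, module_medium, module_short, bare_long, bare_medium below 0.02 m/s and horizontal distance between module_medium_center and nest_medium_floor below 0.013 m and z of module_medium_center in the frame of nest_medium_floor between 0.008 and 0.014 m and angle between the x axis of module_medium_center and the x axis of nest_medium_floor, either way round below 0.35 rad and horizontal distance between module_short_center and nest_short_floor below 0.013 m and z of module_short_center in the frame of nest_short_floor between 0.008 and 0.014 m and angle between the x axis of module_short_center and the x axis of nest_short_floor, either way round below 0.35 rad and distance of each of bare_long_center, bare_medium_center from where it was at the start of the episode below 0.03 m); the robot touches nothing.
It fails at once if the long module is dropped or flung (loose from the fingers and faster than 0.7 m/s, a fall of about 25 mm) (linear speed of module_long above 0.7 m/s and contact force between module_long and the fingers below 0.05 N).
It fails at once if the medium module is dropped or flung (loose from the fingers and faster than 0.7 m/s, a fall of about 25 mm) (linear speed of module_medium above 0.7 m/s and contact force between module_medium and the fingers below 0.05 N).
It fails at once if the short module is dropped or flung (loose from the fingers and faster than 0.7 m/s, a fall of about 25 mm) (linear speed of module_short above 0.7 m/s and contact force between module_short and the fingers below 0.05 N).
It also fails if it takes over 74 s, if anything falls off the work surface, if the arm or the gripper's body presses on something with over 40 N, if the wrist force passes 120 N, or if a joint passes its speed limit or range.

## Working session

There is one attempt and no reset: what is moved stays moved. The work goes in short steps, Python scripts to look and compute and a shell command to move; the robot and the scene stay as the last step left them, time stands still between calls to the robot, and variables do not carry over. Pictures are saved under pics/ and viewed, and the job is handed in when it is done.

```bash
mkdir -p pics; ls; python3 - <<'E'
from workcell import robot
import cv2
for n in("top","side"):
    f=robot.grab_frame(n); cv2.imwrite(f"pics/{n}0.png",f[:,:,::-1]); print(n,robot.camera_params(n))
print(robot.read_state(), robot.pinch_z)
E
```

```text
pics
top {'K': array([[445.62922033,   0.        , 318.4210559 ],
       [  0.        , 445.62922033, 197.85729051],
       [  0.        ,   0.        ,   1.        ]]), 'position': array([ 0.37138079, -0.00387704,  0.80907259]), 'rotation': array([-2.96055473e+00, -5.47695813e-04, -1.59694715e+00])}
side {'K': array([[488.07561171,   0.        , 315.91627703],
       [  0.        , 488.07561171, 199.24950764],
       [  0.        ,   0.        ,   1.        ]]), 'position': array([ 0.35837702, -0.76513795,  0.48978285]), 'rotation': array([-2.10259861, -0.02501464, -0.17632595])}
{'time_s': 0.1, 'joint_positions': array([ 1.20360556e+00,  3.53588878e-01,  1.63404482e+00, -9.63801494e-06,
        1.15521061e+00, -2.37967056e-03]), 'qd': array([ 0.00175184, -0.00109666, -0.00129704, -0.00029779, -0.00103919,
        0.00032853]), 'effort': array([ 9.46780710e-04, -5.94904339e+01, -3.34926045e+01,  7.00629316e-02,
        1.85421406e-02, -3.70417365e-05]), 'eef_pos': array([0.22281481, 0.58345875, 0.21393893]), 'tcp_rot': array([-3.13693154,  1.56954464, -1.93094241]), 'wrist_force': array([-1.02123353,  0.10102627,  0.26060347]), 'torque': array([-0.04058308, -0.03570156, -0.04028578]), 'width': 0.09218917040841067} 0.0187
```

View pics/top0.png

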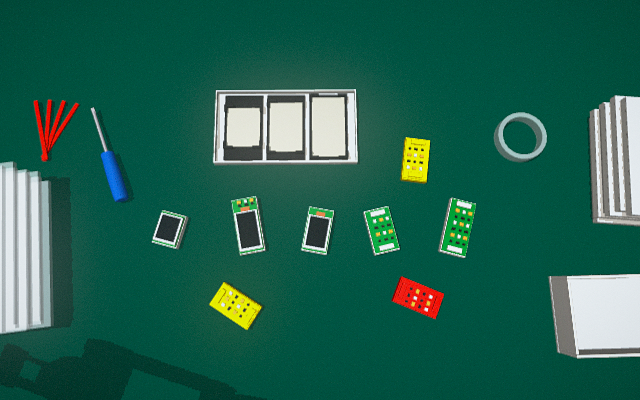

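View pics/side0.png

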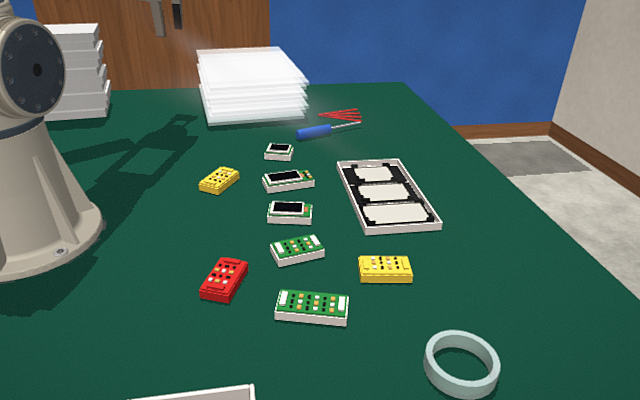

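Top view: the short module is at about (170,229), long at (248,225) and medium at (318,230). The bare boards are at (381,230) and (458,227). In the tray, the nests from left to right are short (244,127), medium (286,127) and long (329,126). Next I fit box models to get their poses.

```bash
cat > h.py <<'E'
import numpy as np,cv2
from workcell import robot
from scipy.optimize import minimize
from scipy.spatial.transform import Rotation as Ro
P={}
def cam(n):
    if n not in P:
        p=robot.camera_params(n); P[n]=(p["K"],np.array(p["position"]),Ro.from_euler("xyz",p["rotation"]).as_matrix())
    return P[n]
def proj(n,X):
    K,c,R=cam(n); q=(np.asarray(X)-c)@R@K.T; return q[:,:2]/q[:,2:]
def unproj(n,uv,z):
    K,c,R=cam(n); d=R@np.linalg.inv(K)@np.array([uv[0],uv[1],1.]); return c+d*(z-c[2])/d[2]
def box(p,L,W,z0,z1):
    x,y,a=p; c,s=np.cos(a),np.sin(a)
    return np.array([[x+c*u-s*v,y+s*u+c*v,z] for u in(-L/2,L/2) for v in(-W/2,W/2) for z in(z0,z1)])
def mask(img,uv,thr=105,r=45,rect=None):
    m=(img.max(2)>thr).astype(np.uint8)
    m=cv2.morphologyEx(m,cv2.MORPH_OPEN,np.ones((2,2),np.uint8))
    w=np.zeros_like(m); cv2.rectangle(w,(int(uv[0]-r),int(uv[1]-r)),(int(uv[0]+r),int(uv[1]+r)),1,-1)
    n,l=cv2.connectedComponents(m*w)
    # component(s) close to uv: largest within
    best=max(range(1,n),key=lambda i:(l==i).sum()/(1+np.hypot(*(np.argwhere(l==i).mean(0)[::-1]-uv))**.5))
    return (l==best)
def fit(n,img,uv,L,W,z0,z1,thr=105,r=45):
    S=8
    m=mask(img,uv,thr,r); pts=np.argwhere(m)[:,::-1].astype(np.int32)
    hull=cv2.convexHull(pts); A=np.zeros((400*S//1,640*S),np.uint8)
    mm=np.zeros(m.shape,np.uint8); cv2.fillPoly(mm,[hull],1)
    x0,y0=np.maximum(pts.min(0)-15,0); x1,y1=pts.max(0)+15
    A=cv2.resize(mm[y0:y1,x0:x1],None,fx=S,fy=S,interpolation=cv2.INTER_NEAREST)
    def f(p):
        q=(proj(n,box(p,L,W,z0,z1))+.5-[x0,y0])*S
        B=np.zeros_like(A); cv2.fillConvexPoly(B,cv2.convexHull(np.round(q).astype(np.int32)),1)
        return 1-(A&B).sum()/(A|B).sum()
    c=unproj(n,uv,(z0+z1)/2); best=None
    for a in np.arange(-.8,.81,.2):
        r_=minimize(f,[c[0],c[1],a],method="Nelder-Mead",options=dict(initial_simplex=[[c[0],c[1],a],[c[0]+.01,c[1],a],[c[0],c[1]+.01,a],[c[0],c[1],a+.1]],xatol=1e-5,fatol=1e-5))
        if best is None or r_.fun<best.fun: best=r_
    return best.x,1-best.fun
E
cat > m.py <<'E'
from h import *
img=cv2.imread("pics/top0.png")[:,:,::-1]
for nm,uv,L in(("short",(170,229),.06),("long",(248,225),.1),("medium",(318,230),.08),("bareM",(381,230),.08),("bareL",(458,227),.1)):
    print(nm,*fit("top",img,uv,L,.046,0,.022))
p,i=fit("top",img,(286,127),.142,.266,0,.016,r=85);print("tray",p,i)
for k,nm in((1,"short"),(0,"medium"),(-1,"long")):
    print(nm,p[0]-np.sin(p[2])*.08*k,p[1]+np.cos(p[2])*.08*k)
E
python3 m.py; python3 - <<'E'
import cv2
a=cv2.imread("pics/top0.png")
cv2.imwrite("pics/z1.png",cv2.resize(a[80:270,140:400],(780,570),interpolation=cv2.INTER_CUBIC))
E
```

```text
short [ 0.46543002  0.2594147  -0.27925106] 0.879912401751965
long [0.46899375 0.11856961 0.16150837] 0.9682718698537851
medium [ 0.45662491 -0.00617715 -0.2047172 ] 0.9610030654806774
bareM [ 0.45351513 -0.1199863   0.20618176] 0.9650326678103442
bareL [ 0.45563182 -0.25692082 -0.2882435 ] 0.9658415841584158
tray [ 0.65449064  0.04862504 -0.0166436 ] 0.9850890782339272
short 0.6558220615240797 0.12861395869931436
medium 0.6544906351024332 0.04862503881859748
long 0.6531592086807867 -0.03136388106211939
```

View pics/z1.png

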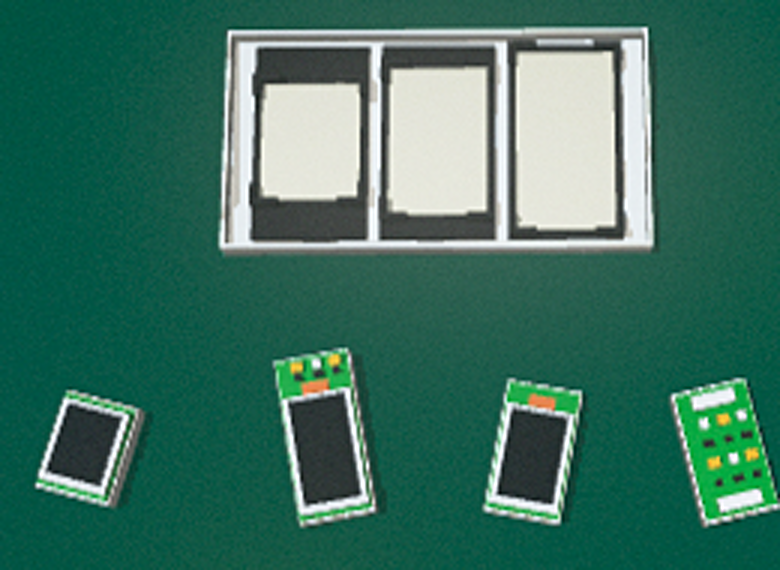

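The zoom confirms the nest order and that the modules carry screens. The short module's fit is weak, so I check it with a lower threshold and measure the pockets directly.

```bash
cat > m2.py <<'E'
from h import *
img=cv2.imread("pics/top0.png")[:,:,::-1]
for t in(90,105,120,140):
  m=mask(img,(170,229),t); print(t,m.sum(),fit("top",img,(170,229),.06,.046,0,.022,thr=t))
# pockets: pale = (r>200, yellowish r-b>8)
h=cv2.cvtColor(np.ascontiguousarray(img),cv2.COLOR_RGB2HSV)
print(img[127,244],img[127,329],img[127,360-10],img[95,286])
for u in((244,127),(286,127),(329,126)):
    ff=np.ascontiguousarray(img).copy(); mk=np.zeros((402,642),np.uint8)
    cv2.floodFill(ff,mk,u,(1,1,1),(14,14,14),(14,14,14),4|cv2.FLOODFILL_FIXED_RANGE|cv2.FLOODFILL_MASK_ONLY)
    pts=np.argwhere(mk[1:-1,1:-1])[:,::-1].astype(np.int32); r=cv2.minAreaRect(pts); print(r, unproj("top",r[0],.008)[:2],[unproj("top",c,.008)[:2].round(4).tolist() for c in cv2.boxPoints(r)])
o=cv2.cvtColor(np.ascontiguousarray(img),cv2.COLOR_RGB2BGR)[80:270,140:400]
o=cv2.resize(o,(780,570))
for p,L in(((.46899,.11857,.1615),.1),((.4566,-.0062,-.2047),.08),((.46543,.2594,-.279),.06)):
  for z in(0,.022):
    q=((proj("top",box(p,L,.046,z,z+1e-5)[[0,2,6,4]])+.5-[140,80])*3).astype(np.int32); cv2.polylines(o,[q],True,(0,0,255),1)
cv2.imwrite("pics/o1.png",o)
E
python3 m2.py
```

```text
90 560 (array([ 0.46536723,  0.25923212, -0.28146224]), np.float64(0.9477573185750108))
105 402 (array([ 0.46543002,  0.2594147 , -0.27925106]), np.float64(0.879912401751965))
120 374 (array([ 0.46607132,  0.26112214, -0.28280264]), np.float64(0.8495274215881042))
140 346 (array([ 0.46535495,  0.25930496, -0.2822622 ]), np.float64(0.8468002781052568))
[228 229 218] [227 228 218] [230 238 240] [128 133 134]
((243.0, 127.0), (36.0, 32.0), 90.0) [0.65717552 0.13020621] [[0.6937, 0.1607], [0.6921, 0.1], [0.6212, 0.1002], [0.6227, 0.1599]]
((285.5, 126.5), (47.0, 31.0), 90.0) [0.65608513 0.05023514] [[0.7036, 0.0791], [0.7021, 0.0202], [0.6095, 0.0219], [0.611, 0.0797]]
((328.0, 126.5), (57.0, 32.0), 90.0) [ 0.6540085  -0.02974894] [[0.7117, -0.001], [0.7101, -0.0619], [0.5977, -0.0578], [0.5993, 0.0017]]
```

View pics/o1.png

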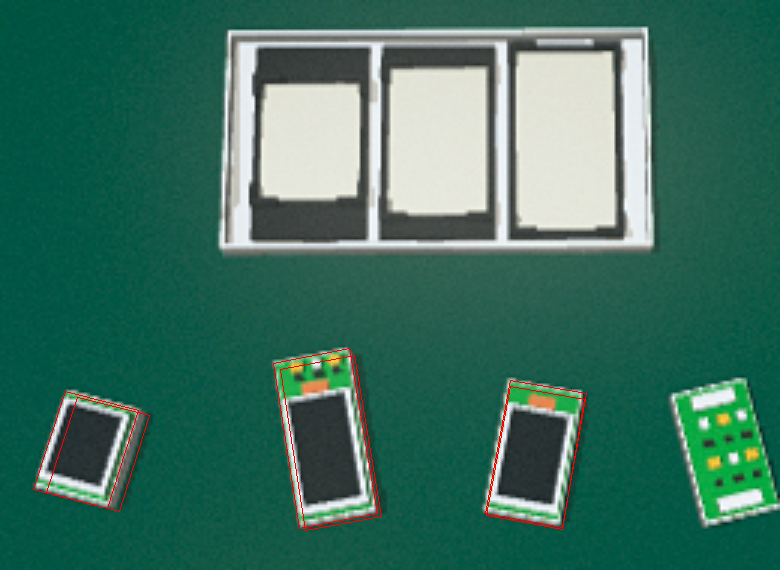

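```bash
cat > plan.py <<'E'
import sys
from h import *
def plan(x,y,z,a):  # a: long axis yaw (deg ok in rad); jaws along a+90deg
    s=robot.read_state(); R=Ro.from_euler("xyz",s["tcp_rot"]).as_matrix(); p=np.array(s["eef_pos"])
    best=None
    for k in(0,np.pi):
        zt=np.array([-np.sin(a+k),np.cos(a+k),0]); xt=np.array([0,0,-1.]); T=np.column_stack([xt,np.cross(zt,xt),zt])
        rv=np.degrees(Ro.from_matrix(R.T@T).as_rotvec())
        if best is None or np.linalg.norm(rv)<np.linalg.norm(best[0]): best=(rv,T,k)
    rv,T,k=best; d=np.array([x,y,z])-p
    print("t",s["time_s"],"pos",p.round(4),"w",round(s["width"],4),"F",np.round(s["wrist_force"],1),"q1,q6",s["joint_positions"][[0,5]].round(2))
    print("turn(tool,deg)",rv.round(2),"shift cm before-turn axes",(R.T@d*100).round(2),"after-turn axes",(T.T@d*100).round(2))
if __name__=="__main__": plan(*map(float,sys.argv[1:]))
E
for t in "0.4655 0.2594 0.06 -0.28" ".469 .1186 .06 .1615" ".4566 -.0062 .06 -.2047" ".6565 .1294 .07 -.0166"; do python3 plan.py $t; done
```

```text
t 0.1 pos [0.2228 0.5835 0.2139] w 0.0922 F [-1.   0.1  0.3] q1,q6 [ 1.2 -0. ]
turn(tool,deg) [-4.86 -0.07 -0.  ] shift cm before-turn axes [ 15.42 -34.23 -21.6 ] after-turn axes [ 15.39 -32.28 -24.44]
t 0.1 pos [0.2228 0.5835 0.2139] w 0.0922 F [-1.   0.1  0.3] q1,q6 [ 1.2 -0. ]
turn(tool,deg) [-3.016e+01 -7.000e-02 -2.000e-02] shift cm before-turn axes [ 15.44 -39.58 -34.62] after-turn axes [ 15.39 -16.82 -49.84]
t 0.1 pos [0.2228 0.5835 0.2139] w 0.0922 F [-1.   0.1  0.3] q1,q6 [ 1.2 -0. ]
turn(tool,deg) [-9.17 -0.07 -0.01] shift cm before-turn axes [ 15.45 -42.88 -46.73] after-turn axes [ 15.39 -34.88 -52.98]
t 0.1 pos [0.2228 0.5835 0.2139] w 0.0922 F [-1.   0.1  0.3] q1,q6 [ 1.2 -0. ]
turn(tool,deg) [-1.995e+01 -7.000e-02 -1.000e-02] shift cm before-turn axes [ 14.43 -56.71 -26.93] after-turn axes [ 14.39 -44.12 -44.68]
```

```bash
python3 - <<'E'
from h import *
for uv in((203,122),(300,115)):
    b=unproj("side",uv,0);print("base",b.round(3))
    for z in(.05,.1,.15,.2): print(z,proj("side",[[b[0],b[1],z]]).round())
for z in(.05,.1,.15): print(z,[unproj("top",u,z)[:2].round(3).tolist() for u in((50,180),(50,330),(0,165),(0,332))])
E
```

```text
base [0.289 0.493 0.   ]
0.05 [[201. 104.]]
0.1 [[199.  85.]]
0.15 [[197.  66.]]
0.2 [[195.  45.]]
base [0.554 0.516 0.   ]
0.05 [[300.  98.]]
0.1 [[300.  80.]]
0.15 [[300.  61.]]
0.2 [[301.  42.]]
0.05 [[0.554, 0.459], [0.301, 0.438], [0.583, 0.549], [0.3, 0.52]]
0.1 [[0.542, 0.429], [0.306, 0.409], [0.569, 0.513], [0.305, 0.486]]
0.15 [[0.53, 0.398], [0.31, 0.38], [0.555, 0.476], [0.31, 0.451]]
```

The clear stack on the left is about 0.1 m tall, so I move across at height first.

```bash
python3 -m creep '[[[0,0,0],[-4.9,0,0],9.1],[[0,-3.6,-2.7],[0,0,0],9.1],[[0,-3.6,-2.7],[0,0,0],9.1],[[0,-3.6,-2.7],[0,0,0],9.1],[[0,-3.6,-2.7],[0,0,0],9.1],[[0,-3.6,-2.7],[0,0,0],9.1],[[2,-3.6,-2.7],[0,0,0],9.1],[[2,-3.6,-2.7],[0,0,0],9.1],[[3,-3.6,-2.7],[0,0,0],9.1],[[3,-3.5,-2.8],[0,0,0],9.1],[[3,0,0],[0,0,0],9.1],[[0,0,0],[0,0,0],9.1]]' 25; python3 plan.py 0.4655 0.2594 0.005 -0.28
```

```text
time_s: 1.6
eef_pos: [0.4647, 0.2589, 0.0826]
tcp_rot: [2.347, 1.566, -2.646]
wrist_force: [-0.3, -0.3, 0.3]
width: 0.0908
t 1.6 pos [0.4647 0.2589 0.0826] w 0.0908 F [-0.3 -0.3  0.3] q1,q6 [ 0.51 -0.79]
turn(tool,deg) [-0.02 -0.19 -0.2 ] shift cm before-turn axes [ 7.76 -0.09  0.1 ] after-turn axes [ 7.76 -0.06  0.07]
```

```bash
python3 -m creep '[[[2.5,0,0],[0,0,0],9.1],[[2.5,0,0],[0,0,0],9.1],[[2,0,0],[0,0,0],9.1],[[0.7,0,0],[0,0,0],9.1],[[0,0,0],[0,0,0],4],[[0,0,0],[0,0,0],4],[[0,0,0],[0,0,0],4],[[0,0,0],[0,0,0],4],[[0,0,0],[0,0,0],4]]' 25; python3 plan.py .6565 .1294 .08 -.0166
```

```text
time_s: 2.72
eef_pos: [0.4664, 0.2603, 0.0078]
tcp_rot: [-0.732, 1.57, 0.56]
wrist_force: [-1.0, -0.6, 3.2]
width: 0.0451
t 2.725 pos [0.4664 0.2603 0.0078] w 0.0451 F [-1.  -0.6  3.2] q1,q6 [ 0.51 -0.79]
turn(tool,deg) [-15.06   0.02   0.02] shift cm before-turn axes [ -7.21 -21.89  -7.34] after-turn axes [ -7.22 -19.23 -12.78]
```

```bash
python3 -m creep '[[[-1,0,0],[0,0,0],4],[[-3,0,0],[0,0,0],4],[[-3.2,0,0],[-7.5,0,0],4],[[0,0,0],[-7.5,0,0],4],[[0,-3.2,-2.1],[0,0,0],4],[[0,-3.2,-2.1],[0,0,0],4],[[0,-3.2,-2.1],[0,0,0],4],[[0,-3.2,-2.1],[0,0,0],4],[[0,-3.2,-2.2],[0,0,0],4],[[0,-3.2,-2.2],[0,0,0],4],[[0,0,0],[0,0,0],4],[[0,0,0],[0,0,0],4]]' 25; python3 plan.py .6565 .1294 .017 -.0166
python3 - <<'E'
from h import *
a=robot.grab_frame("top"); b=robot.grab_frame("side")
cv2.imwrite("pics/p1.png",cv2.resize(np.vstack([a,b])[:,:,::-1],(480,600)))
E
```

```text
time_s: 4.22
eef_pos: [0.6551, 0.1291, 0.0796]
tcp_rot: [1.537, 1.57, 3.09]
wrist_force: [-0.2, 0.3, -0.4]
width: 0.0458
t 4.225 pos [0.6551 0.1291 0.0796] w 0.0458 F [-0.2  0.3 -0.4] q1,q6 [ 0.19 -1.36]
turn(tool,deg) [-0.07  0.   -0.06] shift cm before-turn axes [ 6.26 -0.15  0.03] after-turn axes [ 6.26 -0.14  0.03]
```

View pics/p1.png

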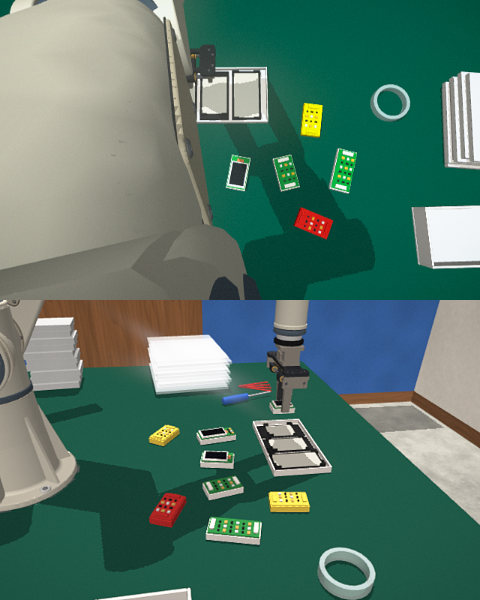

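Upper picture: the arm hides the left half of the bench. Lower picture: the short module hangs in the fingers over the far nest at about (283,407). I lower it slowly.

```bash
python3 -m creep '[[[2.5,-0.1,0],[0,0,0],4],[[2,0,0],[0,0,0],4],[[1,0,0],[0,0,0],4],[[0.4,0,0],[0,0,0],4],[[0.2,0,0],[0,0,0],4],[[0,0,0],[0,0,0],4],[[0,0,0],[0,0,0],4]]' 25; python3 plan.py .6565 .1294 .0158 -.0166
```

```text
time_s: 5.2
eef_pos: [0.6573, 0.129, 0.0191]
tcp_rot: [-1.363, 1.57, 0.19]
wrist_force: [0.3, 0.7, -1.2]
width: 0.0456
t 5.2 pos [0.6573 0.129  0.0191] w 0.0456 F [ 0.3  0.7 -1.2] q1,q6 [ 0.19 -1.36]
turn(tool,deg) [-0.05  0.01  0.04] shift cm before-turn axes [0.33 0.08 0.04] after-turn axes [0.33 0.08 0.04]
```

```bash
python3 -m creep '[[[0.15,0,0],[0,0,0],4],[[0.1,0,0],[0,0,0],4],[[0,0,0],[0,0,0],4],[[0,0,0],[0,0,0],4]]' 25;
```

```text
time_s: 5.7
eef_pos: [0.657, 0.129, 0.0161]
tcp_rot: [-1.213, 1.571, 0.341]
wrist_force: [0.8, -0.6, -0.5]
width: 0.0453
```

```bash
python3 -m creep '[[[0.05,0,0],[0,0,0],4],[[0,0,0],[0,0,0],4],[[0,0,0],[0,0,0],5],[[0,0,0],[0,0,0],6],[[0,0,0],[0,0,0],6],[[-1,0,0],[0,0,0],6],[[-3,0,0],[0,0,0],6],[[-3,0,0],[0,0,0],9.1]]'; python3 plan.py  .469 .1186 .07 .1615
```

```text
time_s: 6.7
eef_pos: [0.6569, 0.1289, 0.0868]
tcp_rot: [1.767, 1.571, -2.963]
wrist_force: [0.4, 0.1, -0.3]
width: 0.0681
t 6.7 pos [0.6569 0.1289 0.0868] w 0.0681 F [ 0.4  0.1 -0.3] q1,q6 [ 0.19 -1.36]
turn(tool,deg) [-1.025e+01 -0.000e+00 -1.000e-02] shift cm before-turn axes [ 1.68 18.77 -1.36] after-turn axes [ 1.68 18.71  2.  ]
```

```bash
python3 -m creep '[[[0,0,0],[-10.2,0,0],9.1],[[0,4.4,0.5],[0,0,0],9.1],[[0,4.4,0.5],[0,0,0],9.1],[[0,4.4,0.5],[0,0,0],9.1],[[0.7,4.4,0.5],[0,0,0],9.1],[[1,1.1,0],[0,0,0],9.1],[[0,0,0],[0,0,0],9.1],[[0,0,0],[0,0,0],9.1]]'; python3 plan.py  .469 .1186 .006 .1615
python3 - <<'E'
from h import *
b=robot.grab_frame("side")
cv2.imwrite("pics/p2.png",cv2.resize(b[100:300,150:470,::-1],(800,500)))
E
```

```text
time_s: 7.7
eef_pos: [0.4711, 0.1191, 0.0691]
tcp_rot: [-1.516, 1.569, 0.215]
wrist_force: [0.2, 0.3, 0.7]
width: 0.0911
t 7.7 pos [0.4711 0.1191 0.0691] w 0.0911 F [0.2 0.3 0.7] q1,q6 [ 0.24 -1.49]
turn(tool,deg) [-0.06  0.01  0.11] shift cm before-turn axes [ 6.31  0.22 -0.02] after-turn axes [ 6.31  0.21 -0.02]
```

View pics/p2.png

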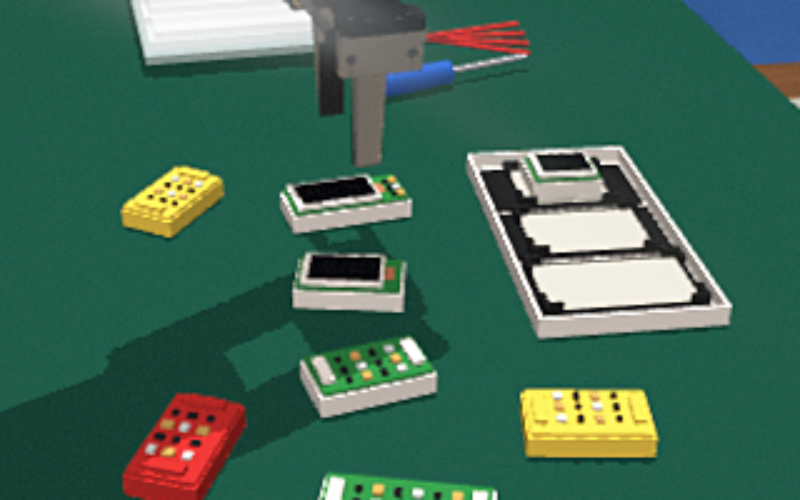

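The short module lies flat in its nest at (563,180) in the crop, and the fingers are over the long module at (345,200). I go down and grip it.

```bash
python3 -m creep '[[[2.5,0.2,0],[0,0,0],9.1],[[2.5,0,0],[0,0,0],9.1],[[1,0,0],[0,0,0],9.1],[[0.2,0,0],[0,0,0],9.1],[[0,0,0],[0,0,0],4],[[0,0,0],[0,0,0],4],[[0,0,0],[0,0,0],4],[[0,0,0],[0,0,0],4],[[0,0,0],[0,0,0],4]]' 30; python3 plan.py .6536 -.0306 .09 -.0166
```

```text
time_s: 8.88
eef_pos: [0.4672, 0.1186, 0.0068]
tcp_rot: [-1.115, 1.57, 0.617]
wrist_force: [-0.4, -0.4, 1.8]
width: 0.0455
t 8.875 pos [0.4672 0.1186 0.0068] w 0.0455 F [-0.4 -0.4  1.8] q1,q6 [ 0.25 -1.49]
turn(tool,deg) [1.015e+01 1.000e-02 2.000e-02] shift cm before-turn axes [ -8.32 -16.01 -17.7 ] after-turn axes [ -8.32 -18.88 -14.61]
```

```bash
python3 -m creep '[[[-1,0,0],[0,0,0],4],[[-3,0,0],[0,0,0],4],[[-3.3,0,0],[5.1,0,0],4],[[-1,0,0],[5.1,0,0],4],[[0,-3.1,-2.4],[0,0,0],4],[[0,-3.1,-2.4],[0,0,0],4],[[0,-3.1,-2.4],[0,0,0],4],[[0,-3.1,-2.4],[0,0,0],4],[[0,-3.1,-2.5],[0,0,0],4],[[0,-3.2,-2.5],[0,0,0],4],[[0,0,0],[0,0,0],4],[[0,0,0],[0,0,0],4]]'; python3 plan.py .652 -.0306 .0155 -.0166
python3 - <<'E'
from h import *
b=robot.grab_frame("side")
cv2.imwrite("pics/p3.png",cv2.resize(b[100:300,150:470,::-1],(800,500)))
E
```

```text
time_s: 10.38
eef_pos: [0.6506, -0.0306, 0.0894]
tcp_rot: [1.437, 1.569, 2.99]
wrist_force: [-1.0, -0.3, -1.1]
width: 0.0455
t 10.375 pos [ 0.6506 -0.0306  0.0894] w 0.0455 F [-1.  -0.3 -1.1] q1,q6 [-0.05 -1.6 ]
turn(tool,deg) [-0.07  0.01 -0.08] shift cm before-turn axes [ 7.39 -0.15  0.  ] after-turn axes [ 7.39 -0.14  0.  ]
```

View pics/p3.png

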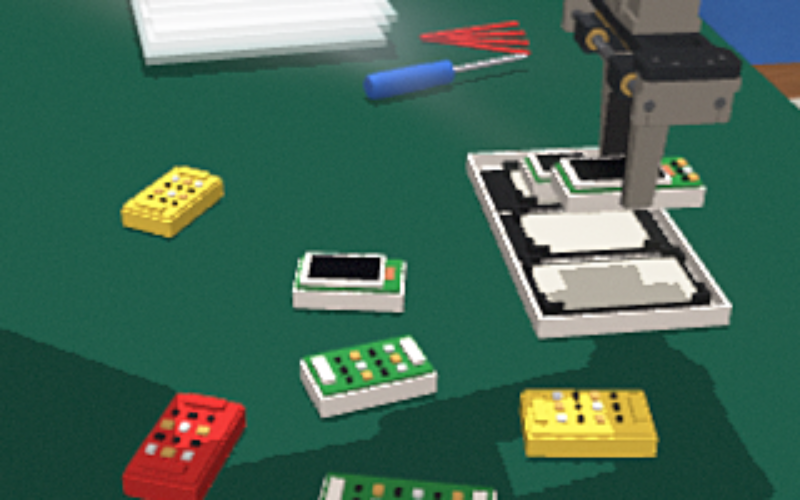

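The long module is held level, at about (630,180) in the crop, above the front (long) nest. I lower it.

```bash
python3 -m creep '[[[2.5,-0.1,0],[0,0,0],4],[[2.5,0,0],[0,0,0],4],[[1.5,0,0],[0,0,0],4],[[0.5,0,0],[0,0,0],4],[[0.2,0,0],[0,0,0],4],[[0,0,0],[0,0,0],4],[[0,0,0],[0,0,0],4]]'; python3 plan.py .652 -.0306 .0148 -.0166
```

```text
time_s: 11.3
eef_pos: [0.653, -0.0308, 0.0183]
tcp_rot: [-1.63, 1.57, -0.077]
wrist_force: [-0.6, 0.9, -1.7]
width: 0.0455
t 11.3 pos [ 0.653  -0.0308  0.0183] w 0.0455 F [-0.6  0.9 -1.7] q1,q6 [-0.05 -1.6 ]
turn(tool,deg) [-0.05 -0.    0.06] shift cm before-turn axes [0.35 0.11 0.02] after-turn axes [0.35 0.11 0.02]
```

```bash
python3 -m creep '[[[0.15,0,0],[0,0,0],4],[[0.1,0,0],[0,0,0],4],[[0.05,0,0],[0,0,0],4],[[0,0,0],[0,0,0],4],[[0,0,0],[0,0,0],5],[[0,0,0],[0,0,0],6],[[0,0,0],[0,0,0],6],[[-1,0,0],[0,0,0],6],[[-3,0,0],[0,0,0],6],[[-3,0,0],[0,0,0],9.1],[[0,0,0],[0,0,0],9.1]]'; python3 plan.py  .4566 -.0062 .07 -.2047
```

```text
time_s: 12.68
eef_pos: [0.6546, -0.0309, 0.0877]
tcp_rot: [-1.606, 1.566, -0.052]
wrist_force: [0.6, 0.1, 0.2]
width: 0.0778
t 12.675 pos [ 0.6546 -0.0309  0.0877] w 0.0778 F [0.6 0.1 0.2] q1,q6 [-0.05 -1.6 ]
turn(tool,deg) [10.73  0.02  0.29] shift cm before-turn axes [ 1.67 19.85  2.12] after-turn axes [ 1.77 19.89 -1.61]
```

```bash
python3 -m creep '[[[0,0,0],[5.4,0,0],9.1],[[0,0,0],[5.3,0,0],9.1],[[0,4.5,-0.4],[0,0,0],9.1],[[0,4.5,-0.4],[0,0,0],9.1],[[0,4.5,-0.4],[0,0,0],9.1],[[0.7,4.5,-0.4],[0,0,0],9.1],[[1,1.9,0],[0,0,0],9.1],[[0,0,0],[0,0,0],9.1],[[0,0,0],[0,0,0],9.1]]'; python3 plan.py   .4566 -.0062 .006 -.2047
python3 - <<'E'
from h import *
b=robot.grab_frame("side")
cv2.imwrite("pics/p4.png",cv2.resize(b[100:300,150:470,::-1],(800,500)))
E
```

```text
time_s: 13.8
eef_pos: [0.4558, -0.0062, 0.0678]
tcp_rot: [-1.39, 1.57, -0.023]
wrist_force: [0.7, 0.9, -0.3]
width: 0.0908
t 13.8 pos [ 0.4558 -0.0062  0.0678] w 0.0908 F [ 0.7  0.9 -0.3] q1,q6 [-0.02 -1.38]
turn(tool,deg) [0.03 0.01 0.07] shift cm before-turn axes [ 6.18 -0.07  0.01] after-turn axes [ 6.18 -0.08  0.01]
```

View pics/p4.png

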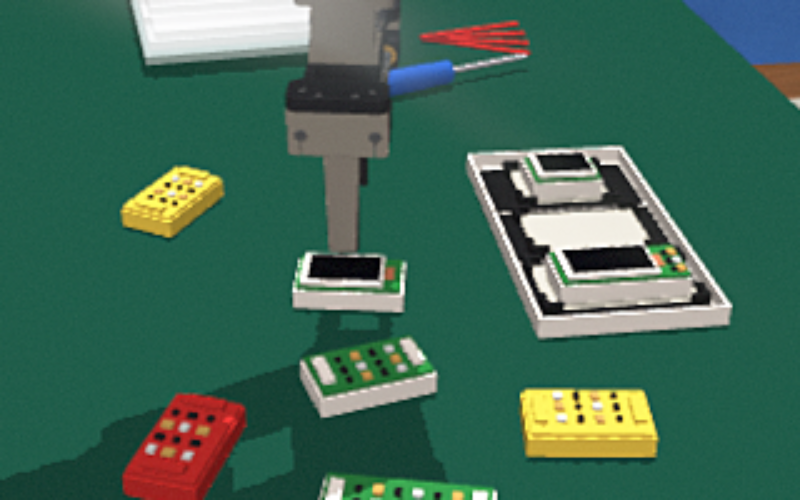

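The long module sits in its nest at (620,272) in the crop, and the fingers are above the medium module at (350,280).

```bash
python3 -m creep '[[[2.5,-0.1,0],[0,0,0],9.1],[[2.5,0,0],[0,0,0],9.1],[[1,0,0],[0,0,0],9.1],[[0.1,0,0],[0,0,0],9.1],[[0,0,0],[0,0,0],4],[[0,0,0],[0,0,0],4],[[0,0,0],[0,0,0],4],[[0,0,0],[0,0,0],4],[[0,0,0],[0,0,0],4]]' 25; python3 plan.py .6553 .0494 .09 -.0166
```

```text
time_s: 14.98
eef_pos: [0.4556, -0.0062, 0.0068]
tcp_rot: [-1.074, 1.57, 0.293]
wrist_force: [-0.2, 1.6, 2.9]
width: 0.0457
t 14.975 pos [ 0.4556 -0.0062  0.0068] w 0.0457 F [-0.2  1.6  2.9] q1,q6 [-0.02 -1.38]
turn(tool,deg) [-1.076e+01  1.000e-02  2.000e-02] shift cm before-turn axes [ -8.32 -18.43   9.5 ] after-turn axes [ -8.32 -19.87   5.89]
```

```bash
python3 -m creep '[[[-1,0,0],[0,0,0],4],[[-3,0,0],[0,0,0],4],[[-3.3,0,0],[-5.4,0,0],4],[[-1,0,0],[-5.4,0,0],4],[[0,-4,1.2],[0,0,0],4],[[0,-4,1.2],[0,0,0],4],[[0,-4,1.2],[0,0,0],4],[[0,-4,1.2],[0,0,0],4],[[0,-3.8,1.1],[0,0,0],4],[[0,0,0],[0,0,0],4],[[0,0,0],[0,0,0],4]]'; python3 plan.py .6548 .0494 .0155 -.0166
python3 - <<'E'
from h import *
b=robot.grab_frame("side")
cv2.imwrite("pics/p5.png",cv2.resize(b[100:300,150:470,::-1],(800,500)))
E
```

```text
time_s: 16.35
eef_pos: [0.653, 0.0494, 0.0893]
tcp_rot: [1.7, 1.569, -3.028]
wrist_force: [-0.1, -0.0, -1.8]
width: 0.0459
t 16.35 pos [0.653  0.0494 0.0893] w 0.0459 F [-0.1 -0.  -1.8] q1,q6 [ 0.07 -1.48]
turn(tool,deg) [ 0.05 -0.01 -0.11] shift cm before-turn axes [ 7.38 -0.19  0.01] after-turn axes [ 7.38 -0.18  0.01]
```

View pics/p5.png

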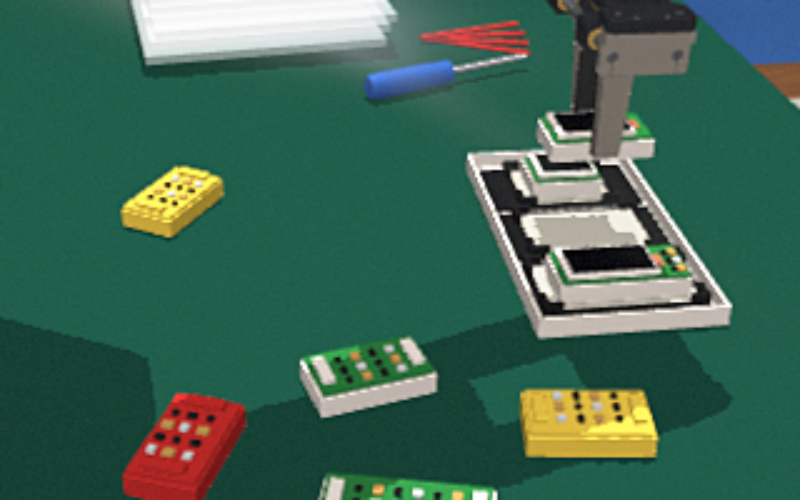

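The medium module is held level above the middle nest. The neighbours leave about 34 mm on each side, so I lower it and open only to 5.6 cm.

```bash
python3 -m creep '[[[2.5,-0.1,0],[0,0,0],4],[[2.5,0,0],[0,0,0],4],[[1.5,0,0],[0,0,0],4],[[0.5,0,0],[0,0,0],4],[[0.2,0,0],[0,0,0],4],[[0,0,0],[0,0,0],4],[[0,0,0],[0,0,0],4]]'; python3 plan.py .6548 .0494 .0148 -.0166
```

```text
time_s: 17.27
eef_pos: [0.6558, 0.0496, 0.0182]
tcp_rot: [-1.473, 1.57, 0.082]
wrist_force: [0.7, -0.6, -0.7]
width: 0.0456
t 17.275 pos [0.6558 0.0496 0.0182] w 0.0456 F [ 0.7 -0.6 -0.7] q1,q6 [ 0.07 -1.48]
turn(tool,deg) [0.05 0.01 0.05] shift cm before-turn axes [ 0.34  0.1  -0.02] after-turn axes [ 0.34  0.1  -0.02]
```

Then release, rise, and swing back out of the camera's view.

```bash
python3 -m creep '[[[0.15,0,0],[0,0,0],4],[[0.1,0,0],[0,0,0],4],[[0.05,0,0],[0,0,0],4],[[0,0,0],[0,0,0],4],[[0,0,0],[0,0,0],5],[[0,0,0],[0,0,0],5.6],[[0,0,0],[0,0,0],5.6],[[-1,0,0],[0,0,0],5.6],[[-3,0,0],[0,0,0],5.6],[[-4,0,0],[0,0,0],5.6],[[-4,0,0],[0,0,0],5.6],[[-3,0,0],[0,0,0],5.6]]'; python3 -m creep '[[[0,4,4],[0,0,0],5.6],[[0,4,4],[0,0,0],5.6],[[0,4,4],[0,0,0],5.6],[[0,4,4],[0,0,0],5.6],[[0,4,4],[0,0,0],5.6],[[0,4,4],[0,0,0],5.6],[[0,2,4],[0,0,0],5.6],[[0,2,4],[0,0,0],5.6],[[0,2,4],[0,0,0],5.6],[[0,2,4],[0,0,0],5.6],[[0,0,4],[0,0,0],5.6],[[0,0,4],[0,0,0],5.6]]'
python3 - <<'E'
from h import *
b=robot.grab_frame("side");a=robot.grab_frame("top")
cv2.imwrite("pics/top6.png",a[:,:,::-1])
cv2.imwrite("pics/p6.png",cv2.resize(b[100:300,150:470,::-1],(800,500)))
E
```

```text
time_s: 18.77
eef_pos: [0.6559, 0.0496, 0.1673]
tcp_rot: [-1.482, 1.569, 0.073]
wrist_force: [0.6, 0.6, -0.2]
width: 0.0558
time_s: 20.27
eef_pos: [0.3426, 0.5361, 0.1655]
tcp_rot: [-0.632, 1.57, 0.924]
wrist_force: [0.7, 0.6, 0.1]
width: 0.056
```

View pics/p6.png

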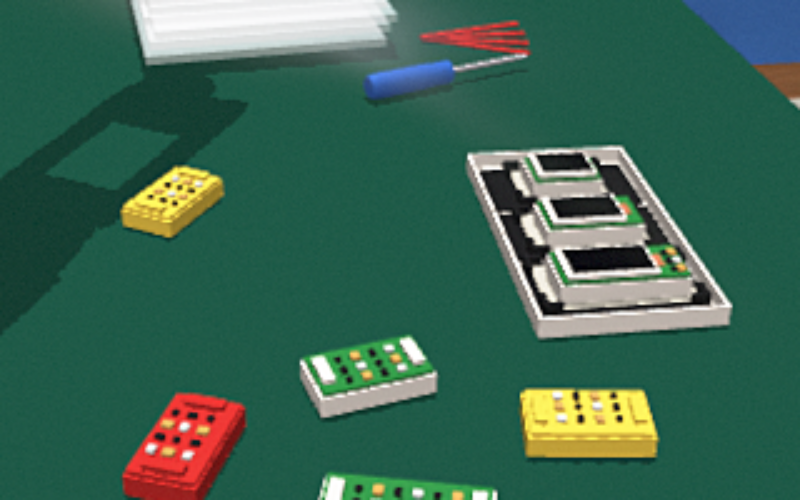

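View pics/top6.png

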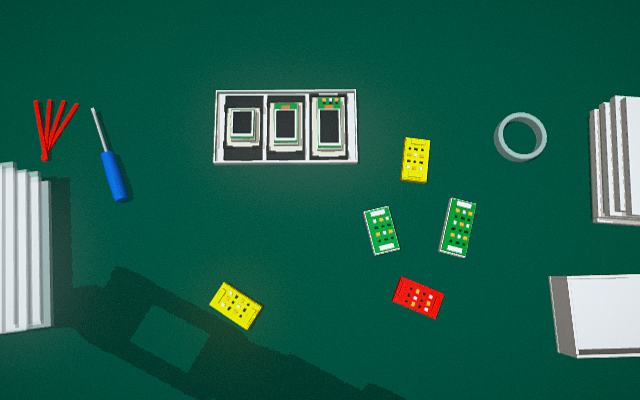

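All three modules are in their nests, and the bare boards are still at (381,230) and (458,227). I check the offsets with an overlay.

```bash
python3 - <<'E'
from h import *
img=cv2.imread("pics/top6.png"); rgb=img[:,:,::-1]
for nm,uv,L in(("bareM",(381,230),.08),("bareL",(458,227),.1)): print(nm,*fit("top",rgb,uv,L,.046,0,.022))
x0,y0,S=205,80,5
o=cv2.resize(img[y0:y0+95,x0:x0+160],None,fx=S,fy=S,interpolation=cv2.INTER_CUBIC)
for (x,y),L in(((.6565,.1294),.06),((.6553,.0494),.08),((.6536,-.0306),.1)):
    q=((proj("top",box((x,y,-.0166),L,.046,.03,.03001)[[0,2,6,4]])+.5-[x0,y0])*S).astype(np.int32); cv2.polylines(o,[q],True,(0,0,255),1)
    q=((proj("top",box((x,y,-.0166),L+.016,.062,.008,.00801)[[0,2,6,4]])+.5-[x0,y0])*S).astype(np.int32); cv2.polylines(o,[q],True,(255,0,255),1)
cv2.imwrite("pics/o6.png",o)
E
```

```text
bareM [ 0.45350551 -0.11999278  0.20593824] 0.964899469353975
bareL [ 0.45569609 -0.25693568 -0.28814142] 0.965004390799873
```

View pics/o6.png

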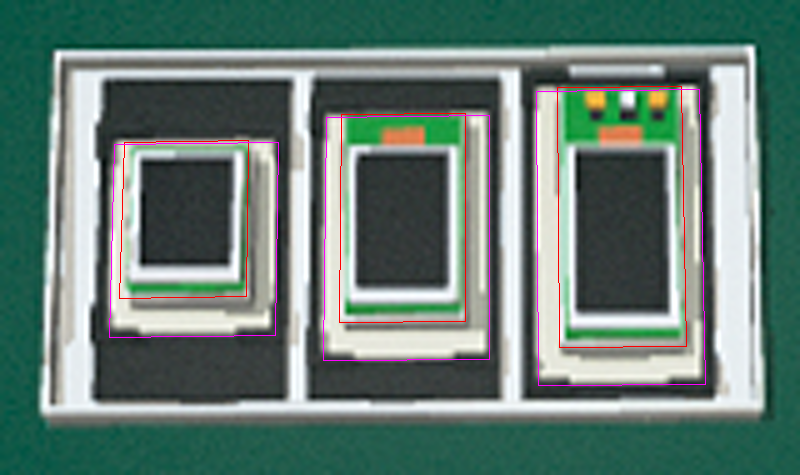

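In the overlay all three lie within about 2 mm of the pocket centres, aligned and flat. I hand in.

```bash
python3 -c "
from workcell import robot
s=robot.read_state();print(s['time_s'],s['wrist_force'],abs(s['qd']).max());print(robot.sign_off())"
```

```text
20.375 [ 0.00707497 -0.51336685 -0.83164509] 0.07476616969799439
the job is handed in; nothing more can be done
None
```

I gripped the short, long and medium display modules across their width, set each down screen up in its own nest, and handed the job in at about 20.4 s. No verdict was reported.

**Modules:** In the final pictures each lies flat and lined up with its pocket, within about 2 mm of the centre. I judged that from an overlay of where each module should lie. The height above the nest floor was not measured directly.

**Bare boards:** Refitting their positions showed no movement beyond about 0.1 mm.

**Other checks:** The gripper was empty and clear of everything, with wrist force within its usual 1–2 N of noise. The arm was still settling slightly at hand-in, at up to 0.07 rad/s. The first fit of the short module was weak (0.88 overlap), but a second fit with a lower threshold agreed with it. No check failed.

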